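# Clear the piston pin out of the vice and clamp the blank

### The arm

A 7-joint arm with a two-finger parallel gripper is mounted at the origin on a cart in front of the work surface, level with it; the furniture and walls round the work are solid. World frame = base frame: x ahead of the robot, y to its left, z up, the work surface at z = 0. Lengths are in m, angles in rad, forces in N, time in s.
With the tool pointing down it reaches from about 0.425 to 0.975 m from the base axis. Payload 16.7 kg.
Tool frame: the origin (TCP) lies on the mounting face of the last link; the fingertips stand 173 mm ahead of it and the grasp point (between the pads) lies 155 mm ahead of it; z points along the fingers, y is the line along which they close (so a half turn about z gives the same grasp; the last joint's range is limited). The gripper opens to 85 mm and grips with 20 to 120 N. Pads are 22 mm wide; open, the fingers measure 114 mm over their backs; the gripper's body (76 mm by 85 mm) begins 54 mm behind the grasp point. The pads swing forward as they close: fully open they stand 13 mm farther back than shut.
Start: joints at [-1.347, 0.426, 0.074, 1.606, -0.034, 1.111, -0.067], TCP at [0.246, 0.629, 0.405] pointing down, gripper open.
Joint ranges: [-2.85, 2.85], [-0.5, 2.14], [-1.23, 1.37], [0.21, 2.46], [-1.02, 4.16], [0.16, 2.05], [-2.73, 2.73]. Speed limits (rad/s): [1.89, 1.89, 2.39, 2.39, 3.01, 3.01, 3.01].

### API

Orientations are given as a rotation vector (axis times angle).
In Python, from station import arm gives the robot as it stands.
- The arm moves only by the shell command python3 -m pendant 'ROWS' [FORCE]. ROWS is JSON, a list of rows, each a list of 7 numbers: the shift along the world's x, y, z in cm, then the turn, a rotation vector about the world's x, y, z in degrees, then the opening, from 0 (shut) to 1 (fully open). In form: [[tx, ty, tz, ax, ay, az, gripper], ...]. A call has 1 to 8 rows; each row shifts and turns the commanded pose from where the row before left it; what a row does not reach is not made up. A row lasts 1/10 s, in which the tool goes at most 50 mm and 8.59 degrees, less where a joint would pass 70% of its speed; a pose out of reach is approached as far as the arm can. A call is refused whole if a number of a shift passes 5 or a number of a turn 8.59, either way. A call with a gripper value outside its range is refused whole. The fingers move at their own pace and stop on an object; FORCE is the grip in N (left out, the last holds). Time passes only in rows, so rows that do not move let the fingers close. It gives the time, the measured TCP pose, the force, the opening and the grip force at its end, in the units of the state.
- arm.get_obs(): the state, without advancing time (a new reading comes with each control period).
- arm.camera(name): name is "side" or "top" or "wrist"; returns the picture (420x560x3 uint8, red, green, blue); there is no depth.
- arm.get_calibration(name): a dict with "K" (3x3 intrinsics, pixels), "pose" (4x4, takes a point from camera to world coordinates). Camera axes: x right, y down, z forward; pixel columns grow to the right and rows downward; lengths in m; the calibration is good to about 2 mm. The wrist camera is an equidistant fisheye: a pixel r from the principal point sees the ray r / f radians off the axis. A picture is of the moment at which its call begins: read the wrist's pose just before it. get_calibration takes no time and is no camera call; for the wrist camera it gives the pose at the moment of the call.
- arm.sign_off(): hands the job in; it is judged then, once.
The state is a dict: "clock": time; "qpos": joint angles; "joint_vel": joint speeds; "effort": joint torques, N m; "eef_pos": TCP position; "tcp_rot": TCP orientation; "contact_force": force on the tool from outside, world axes, zero at the start; "ft_torque": the same for the moment, N m; "width": opening from 0.0 (shut) to 1.0 (fully open); "grip_force": force on a finger pad.
Only numpy, scipy, OpenCV 4.12 (cv2) and the standard library are available. Lean on these libraries where they do the work, as an engineer would, in place of code of your own. Each camera call takes 0.05 s, during which the arm holds its last target. There are 200 camera calls.

### The job

Someone left a piston pin standing in the open vice, between the sliding jaw and the aluminium blank. Take the pin out and put it into the empty open carton at the front of the bench, and only then slide the jaw up until it bears snugly on the blank and holds it, flat, against the fixed jaw. Leave everything else where it is.

Things in the scene. Friction and masses are not known exactly. Their poses are not given: they have to be found in the camera images.
- vice: Blue machine vice fixed to the bench. Origin: centre of the underside. Bed 90 mm (own x) by 260 mm (own y), its flat top 25 mm above the bench. Its jaw slides along own y. Fixed jaw at the -y end, 90 mm wide, its steel face at own y = -100 mm, its top 70 mm above the bench. Hold-down lugs reach 63 mm from the middle in own x, 15 mm high.
- vice_jaw (a joint): Travel of the sliding jaw in m, 0 to 0.15: 0 fully open, growing as it closes towards the vice's own -y. The face of the sliding jaw is at own y of the vice = 50 mm minus the travel, so it meets the 40 mm wide blank lying against the fixed jaw at 0.110. Moderate friction (about 3 N); it stays where it is left.
- jaw_grip (a point): In the middle of the red upright grip on the sliding jaw: a bar 50 mm long in the vice's own x, 18 mm thick in own y. The point is 97.5 mm above the bench, 12 mm below the grip's top; the jaw's flat top under the grip is 65 mm above the bench. The grip stands 38 mm behind the jaw face. Take it from above, fingers closing along the vice's y, or push it from behind.
- blank: Loose aluminium block with three dark holes on its top, 60 mm (own x) by 40 mm (own y, the way the vice clamps) by 40 mm high, lying on the vice bed within 3 mm of the fixed jaw. Origin: centre of the underside. 0.2 to 0.35 kg.
- pin: Loose silver-white cylinder, 30 mm diameter, 62 mm high, standing upright on the vice bed between blank and sliding jaw. Origin: centre of the underside (own z along its axis). About 0.1 kg.
- carton: Low brown open cardboard carton at the front of the bench (not the one with packets at the back), fixed, outside 138 mm (own x) by 186 mm (own y) by 78 mm high, walls 5 mm, floor 4 mm thick, empty. Origin: centre of the underside.
- carrier: Dark grey planet carrier shaft standing upright, 64 mm diameter at its foot, 136 mm high. Bystander. Origin: centre of the underside.
- glue: White glue bottle with red cap standing upright, 45 mm diameter, 88 mm high. Bystander. Origin: centre of the underside.
- tape: Blue roll of tape lying flat, 84 mm diameter, 19 mm high. Bystander. Origin: centre of the underside.
- bearing: Steel ball bearing lying flat, 52 mm diameter, 15 mm high. Bystander. Origin: centre of the underside.
Not all that is in view belongs to the job. What is shaped like the pin but orange or turquoise is not meant.

How it is judged:
On the way, in this order (a step that is already met when the one before it is completed fails the run):
1. the pin has been put into the carton and let go, with the vice still open (x of pin in the frame of carton between -0.064 and 0.064 m and y of pin in the frame of carton between -0.089 and 0.089 m and z of pin in the frame of carton below 0.07 m and contact force between pin and the fingers below 0.1 N and value of joint vice_jaw below 0.06 m), for 0.2 s.
2. the sliding jaw has been brought up to the blank (value of joint vice_jaw between 0.107 and 0.115 m and x of blank in the frame of vice between -0.03 and 0.03 m and y of blank in the frame of vice between -0.088 and -0.072 m and z of blank in the frame of vice below 0.03 m and angle between blank's own z axis and vertical below 0.1 rad), for 0.2 s.
At the end, for the whole second after the job is handed in: Pin at rest inside the carton, released. Blank flat on the vice bed between the jaws (within 30 mm of the middle line, tilt under 0.1 rad, within 8 mm of its clamped place). Sliding jaw against it with at most 3 mm of slack in all (travel 0.107 to 0.115 m), its grip released (all of step 2 and x of pin in the frame of carton between -0.064 and 0.064 m and y of pin in the frame of carton between -0.089 and 0.089 m and z of pin in the frame of carton below 0.07 m and contact force between each of pin, vice_jaw and the fingers below 0.1 N and linear speed of each of pin, blank below 0.02 m/s); the robot touches nothing.
It fails at once if a bystander (planet carrier, glue bottle, tape, bearing) was moved more than 30 mm or tipped (distance of any of carrier, glue, tape, bearing from where it was at the start of the episode above 0.03 m or angle between any of carrier, glue's own z axis and vertical above 0.4 rad).
It also fails if it takes over 51 s, if anything falls off the work surface, if the arm or the gripper's body presses on something with over 40 N, if the wrist force passes 120 N, or if a joint passes its speed limit or range.

## Working session

There is one attempt and no reset: what is moved stays moved. The work goes in short steps, Python scripts to look and compute and a shell command to move; the robot and the scene stay as the last step left them, time stands still between calls to the robot, and variables do not carry over. Pictures are saved under pics/ and viewed, at most 10 in all, crops included, and the job is handed in when it is done.

```bash
mkdir -p pics; ls
python3 - <<'E'
from station import arm
import cv2,numpy as np
o=arm.get_obs();print(o['clock'],o['eef_pos'],o['tcp_rot'],o['width'])
for n in ['top','side']:
    im=arm.camera(n);cv2.imwrite(f'pics/{n}0.png',im[:,:,::-1])
    c=arm.get_calibration(n);print(n,np.round(c['K'],2).tolist(),np.round(c['pose'],4).tolist())
E
```

```text
pics
0.0 [0.2457854  0.62843832 0.40398677] [-5.82217655e-01 -3.08701755e+00  2.09231713e-03] 0.9981396650428424
top [[502.51, 0.0, 275.95], [0.0, 502.51, 205.57], [0.0, 0.0, 1.0]] [[-0.0123, -0.9974, 0.0711, 0.5739], [-0.9999, 0.012, -0.0047, -0.0514], [0.0039, -0.0711, -0.9975, 1.4958], [0.0, 0.0, 0.0, 1.0]]
side [[401.12, 0.0, 280.11], [0.0, 401.12, 209.31], [0.0, 0.0, 1.0]] [[0.9692, -0.1145, 0.2178, 0.4623], [-0.2459, -0.4171, 0.875, -0.9094], [-0.0093, -0.9016, -0.4324, 0.5037], [0.0, 0.0, 0.0, 1.0]]
```

View pics/top0.png

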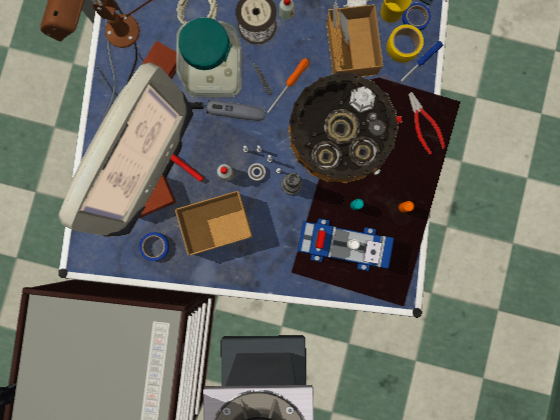

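View pics/side0.png

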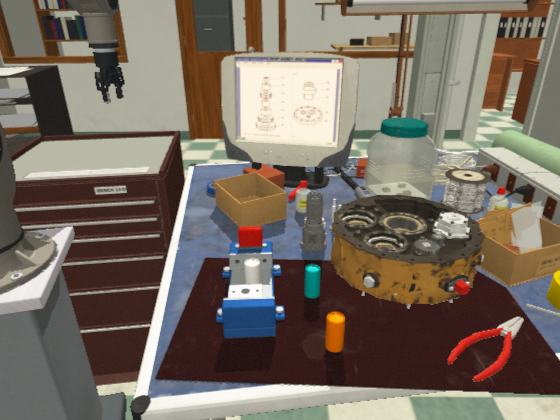

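The top view shows the vice at about (347,245): red grip (321,239), silver pin (354,245), blank (374,252). The open carton is at (213,224) and the carrier at (291,183). Pin-shaped candidates are silver (354,245), turquoise (357,204) and orange (406,207). The silver one in the vice fits the description. I'll confirm that in an enlarged crop.

Run:
```python
import cv2,numpy as np
t=cv2.imread('pics/top0.png');s=cv2.imread('pics/side0.png')
a=cv2.resize(t[210:275,290:400],None,fx=5,fy=5,interpolation=cv2.INTER_CUBIC)[:300,:550]
a=cv2.resize(t[213:273,295:395],(500,300),interpolation=cv2.INTER_CUBIC)  # x5
b=cv2.resize(s[220:345,210:295],None,fx=4,fy=4,interpolation=cv2.INTER_CUBIC)[:300]
b=cv2.resize(s[220:345,210:295],(340,500),interpolation=cv2.INTER_CUBIC)[:, :290]
c=np.zeros((500,800,3),np.uint8);c[:300,:500]=a;c[:500,510:800]=b
cv2.imwrite('pics/crop1.png',c)
```

```text
(no output)
```

View pics/crop1.png

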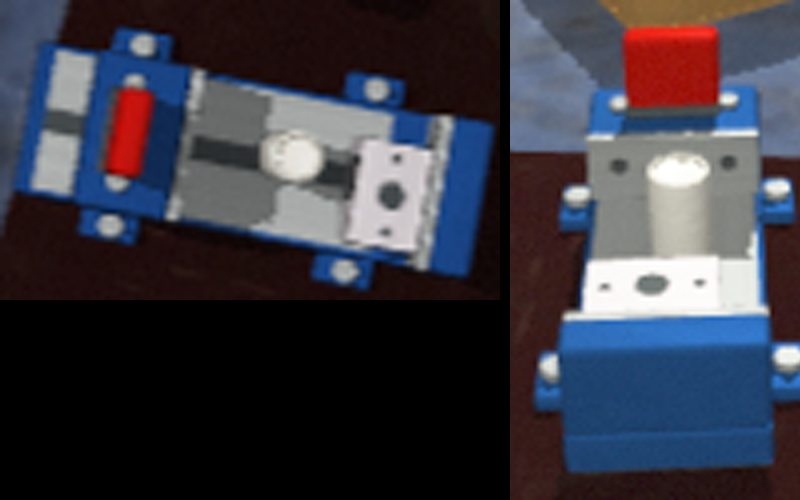

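The crop confirms it: the silver pin (top view 354,244; side view 252,262) stands between the blank and the sliding jaw. Next I'll measure.

```bash
cat > h.py <<'E'
import numpy as np,cv2
from station import arm
def ray(n,u,v):
    c=arm.get_calibration(n);K,T=c['K'],np.array(c['pose'])
    d=T[:3,:3]@np.linalg.solve(K,[u,v,1.]);return T[:3,3],d/np.linalg.norm(d)
def plane(n,u,v,z):
    o,d=ray(n,u,v);return o+d*(z-o[2])/d[2]
def tri(u1,u2,a='top',b='side'):
    o1,d1=ray(a,*u1);o2,d2=ray(b,*u2)
    s=np.linalg.lstsq(np.c_[d1,-d2],o2-o1,rcond=None)[0]
    p,q=o1+d1*s[0],o2+d2*s[1];return (p+q)/2,np.linalg.norm(p-q)
E
python3 - <<'E'
from h import *
np.set_printoptions(precision=4,suppress=True)
print('pin top',tri((354,243.8),(252,262.3)))
t=cv2.imread('pics/top0.png');s=cv2.imread('pics/side0.png')
def red(im,x0,y0,x1,y1):
    h=cv2.cvtColor(im,cv2.COLOR_BGR2HSV);m=(((h[...,0]<6)|(h[...,0]>174))&(h[...,1]>170)&(h[...,2]>90)).astype(np.uint8)
    k=np.zeros_like(m);k[y0:y1,x0:x1]=m[y0:y1,x0:x1];return k
def rect(m):
    c=max(cv2.findContours(m,0,2)[0],key=cv2.contourArea);return cv2.minAreaRect(c),cv2.boundingRect(c)
rt,_=rect(red(t,305,220,335,260));rs,bs=rect(red(s,225,215,280,260));print(rt,rs,bs)
# bolts of lugs at z~.018, corners of vice
B=[plane('top',295+a/5,213+b/5,.018) for a,b in [(143,44),(376,90),(110,225),(343,270)]]
B=np.array(B);print(B,B.mean(0)); d=(B[1]-B[0]+B[3]-B[2]); print('dir -y',np.degrees(np.arctan2(d[1],d[0])))
# grip top corners from side: top edge left/right
L=tri((295+132/5,213+92/5),(210+(718-510)/4,220+27/4));print('grip far/top',L)
for zz in(.1095,):
  print('grip ctr@',plane('top',*rt[0],zz))
print('fixed jaw top edge corners',plane('top',295+450/5,213+118/5,.07),plane('top',295+425/5,213+268/5,.07))
print('sliding face top',plane('top',295+203/5,213+70/5,.065),plane('top',295+172/5,213+220/5,.065))
print('blank', [plane('top',295+a/5,213+b/5,.065) for a,b in[(391,195)]], tri((295+391/5,213+195/5),(210+(652-510)/4,220+284/4)))
# carton
h=cv2.cvtColor(t,cv2.COLOR_BGR2HSV);m=((h[...,0]>8)&(h[...,0]<25)&(h[...,1]>90)).astype(np.uint8);k=np.zeros_like(m);k[188:260,170:258]=m[188:260,170:258]
c=max(cv2.findContours(k,0,2)[0],key=cv2.contourArea);r=cv2.minAreaRect(c);print('carton',r)
P=np.array([plane('top',*q,.078) for q in cv2.boxPoints(r)]);print(P,P.mean(0),np.linalg.norm(P-np.roll(P,1,0),axis=1))
o=arm.get_obs();from scipy.spatial.transform import Rotation as R
print(R.from_rotvec(o['tcp_rot']).as_matrix())
print('carrier,glue',plane('top',292,181,.13),plane('top',224,171,.088))
E
```

```text
pin top (array([ 0.5644, -0.2752,  0.0863]), np.float64(7.896527275269006e-05))
((320.4120178222656, 238.9839630126953), (6.88709020614624, 16.994117736816406), 10.304845809936523) ((249.8707733154297, 236.17384338378906), (19.525447845458984, 23.2419376373291), 86.8201675415039) (238, 226, 24, 21)
[[ 0.6296 -0.1981  0.018 ]
 [ 0.6009 -0.3346  0.018 ]
 [ 0.5239 -0.1767  0.018 ]
 [ 0.496  -0.3126  0.018 ]] [ 0.5626 -0.2555  0.018 ]
dir -y -101.74144881499274
grip far/top (array([ 0.6018, -0.1828,  0.1093]), np.float64(0.004017551034526301))
grip ctr@ [ 0.579  -0.1793  0.1095]
fixed jaw top edge corners [ 0.5836 -0.3662  0.07  ] [ 0.4993 -0.3497  0.07  ]
sliding face top [ 0.6126 -0.2273  0.065 ] [ 0.5279 -0.208   0.065 ]
blank [array([ 0.5404, -0.3326,  0.065 ])] (array([ 0.5408, -0.3324,  0.0661]), np.float64(0.0006651520120129498))
carton ((213.0477752685547, 222.66241455078125), (48.81476974487305, 67.09915161132812), 73.61045837402344)
[[0.6695 0.23   0.078 ]
 [0.7211 0.0478 0.078 ]
 [0.5881 0.01   0.078 ]
 [0.5373 0.1911 0.078 ]] [0.629  0.1197 0.078 ] [0.1378 0.1893 0.1382 0.1881]
[[-0.9313  0.3643 -0.0003]
 [ 0.3643  0.9313 -0.0011]
 [-0.0001 -0.0011 -1.    ]]
carrier,glue [ 0.738  -0.1027  0.13  ] [0.7738 0.0872 0.088 ]
```

Heights check out: pin top measures 0.086 (expected 0.087), blank top 0.066 (0.065) and grip top 0.109 (0.1095). The carton measures 138 × 189 mm. I'll grasp the pin with the fingers closing along the vice's x, which means turning the tool by -80°.

```bash
python3 -m pendant '[[1.6,-4.5,0,0,0,-4,1],[1.6,-4.5,0,0,0,-4,1],[1.6,-4.5,0,0,0,-4,1],[1.6,-4.5,0,0,0,-4,1],[1.6,-4.5,0,0,0,-4,1],[1.6,-4.5,0,0,0,-4,1],[1.6,-4.5,0,0,0,-4,1],[1.6,-4.5,0,0,0,-4,1]]' 40
python3 -m pendant '[[1.6,-4.5,0,0,0,-4,1],[1.6,-4.5,0,0,0,-4,1],[1.6,-4.5,0,0,0,-4,1],[1.6,-4.5,0,0,0,-4,1],[1.6,-4.5,0,0,0,-4,1],[1.6,-4.5,0,0,0,-4,1],[1.6,-4.5,0,0,0,-4,1],[1.6,-4.5,0,0,0,-4,1]]'
python3 -m pendant '[[1.6,-4.5,-2,0,0,-4,1],[1.6,-4.5,-2,0,0,-4,1],[1.6,-4.5,-2,0,0,-4,1],[1.6,-4.5,-2,0,0,-4,1],[0,0,0,0,0,0,1],[0,0,0,0,0,0,1]]'
python3 - <<'E'
from h import *
c=arm.get_calibration('wrist');im=arm.camera('wrist');cv2.imwrite('pics/w1.png',im[:,:,::-1]);np.save('w1.npy',c['pose']);print(c['K'],c['pose'])
from scipy.spatial.transform import Rotation as R
o=arm.get_obs();print(o['clock'],o['eef_pos'],R.from_rotvec(o['tcp_rot']).as_matrix())
E
```

```text
clock: 0.9
eef_pos: [0.374, 0.2666, 0.4046]
tcp_rot: [-1.414, -2.805, -0.0]
contact_force: [0.0, 0.8, -0.0]
width: 0.998
grip_force: 0.0
clock: 1.7
eef_pos: [0.502, -0.0933, 0.4049]
tcp_rot: [2.132, 2.307, 0.001]
contact_force: [0.5, 1.9, -0.3]
width: 0.998
grip_force: 0.0
clock: 2.3
eef_pos: [0.5632, -0.2664, 0.3262]
tcp_rot: [-2.432, -1.987, 0.004]
contact_force: [0.2, 1.1, 0.0]
width: 1.003
grip_force: 0.0
[[325.1922621    0.         280.72322256]
 [  0.         325.1922621  210.23695674]
 [  0.           0.           1.        ]] [[ 0.97985589 -0.18871256 -0.06534522  0.57917446]
 [-0.19969214 -0.92968773 -0.30952186 -0.18820878]
 [-0.00233998  0.31633574 -0.94864441  0.29478611]
 [ 0.          0.          0.          1.        ]]
2.35 [ 0.56346729 -0.26517219  0.32697097] [[ 1.97113534e-01  9.80379869e-01 -1.25204918e-03]
 [ 9.80380668e-01 -1.97113415e-01  2.18728419e-04]
 [-3.23587515e-05 -1.27059914e-03 -9.99999192e-01]]
```

View pics/w1.png

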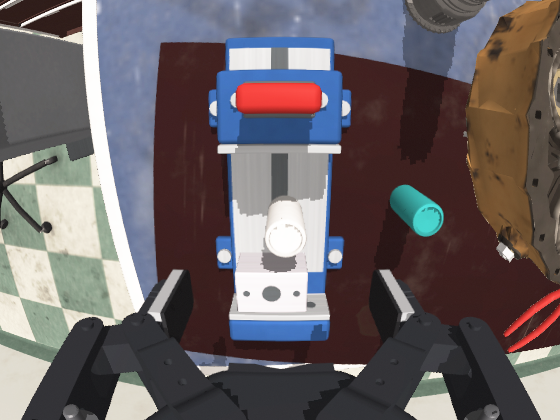

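The wrist view shows the pin's top at about (285,237), the blank below it at (271,293) and the red grip at (279,98). The turquoise one stands well off to the right.

```bash
cat >> h.py <<'E'
def wray(T,u,v):
    f,cx,cy=325.192,280.723,210.237;x,y=u-cx,v-cy;r=np.hypot(x,y);a=r/f
    return T[:3,3],T[:3,:3]@np.array([np.sin(a)*x/r,np.sin(a)*y/r,np.cos(a)])
def wplane(T,u,v,z):
    o,d=wray(T,u,v);return o+d*(z-o[2])/d[2]
E
python3 - <<'E'
from h import *
T=np.load('w1.npy')
for n,u,v,z in[('pin',285.3,237,.087),('grip',279,98,.105),('blank hole',271.5,294,.065),('fixedL',230,318,.07),('fixedR',329,318,.07),('jawface L',218,149,.065),('jawface R',340,149,.065)]: print(n,wplane(T,u,v,z).round(4))
o,d=wray(T,285.3,237);o2,d2=ray('top',354,243.8)
s=np.linalg.lstsq(np.c_[d,-d2],o2-o,rcond=None)[0];print(o+d*s[0],o2+d2*s[1])
E
```

```text
pin [ 0.5641 -0.2758  0.087 ]
grip [ 0.5787 -0.1836  0.105 ]
blank hole [ 0.5411 -0.3339  0.065 ]
fixedL [ 0.5012 -0.3489  0.07  ]
fixedR [ 0.5849 -0.3658  0.07  ]
jawface L [ 0.5285 -0.2088  0.065 ]
jawface R [ 0.6142 -0.2263  0.065 ]
[ 0.5642728  -0.27461934  0.08986378] [ 0.56447335 -0.27466971  0.08987043]
```

```bash
python3 -m pendant '[[0,-1,0,0,0,0,1],[0,0,-2,0,0,0,1],[0,0,0,0,0,0,1],[0,0,0,0,0,0,1],[0,0,0,0,0,0,1]]'
```

```text
clock: 2.85
eef_pos: [0.5639, -0.275, 0.3085]
tcp_rot: [2.429, 1.991, 0.001]
contact_force: [0.3, -0.2, -0.1]
width: 1.002
grip_force: 0.0
```

```bash
python3 -m pendant '[[0,0,-3,0,0,0,1],[0,0,-3,0,0,0,1],[0,0,-2.5,0,0,0,1],[0,0,0,0,0,0,1],[0,0,0,0,0,0,1]]'
python3 -m pendant '[[0,0,0,0,0,0,0],[0,0,0,0,0,0,0],[0,0,0,0,0,0,0],[0,0,0,0,0,0,0],[0,0,0,0,0,0,0],[0,0,0,0,0,0,0],[0,0,0,0,0,0,0]]' 40
```

```text
clock: 3.35
eef_pos: [0.5639, -0.2754, 0.2235]
tcp_rot: [2.43, 1.99, 0.0]
contact_force: [0.1, -0.7, 0.7]
width: 0.997
grip_force: 0.0
clock: 4.05
eef_pos: [0.5639, -0.2753, 0.2231]
tcp_rot: [2.43, 1.99, 0.001]
contact_force: [-1.7, 1.2, 7.9]
width: 0.339
grip_force: 38.8
```

```bash
python3 -m pendant '[[0,0,2,0,0,0,0],[0,0,4,0,0,0,0],[0,0,4.5,0,0,0,0],[0,0,4.5,0,0,0,0],[0,0,0,0,0,0,0],[0,0,0,0,0,0,0]]'
python3 - <<'E'
from h import *
s=cv2.imread('pics/side0.png');h=cv2.cvtColor(s,cv2.COLOR_BGR2HSV)
m=((h[...,0]>8)&(h[...,0]<25)&(h[...,1]>90)).astype(np.uint8);k=np.zeros_like(m);k[165:228,205:292]=m[165:228,205:292]
c=max(cv2.findContours(k,0,2)[0],key=cv2.contourArea)[:,0]
l=c[c[:,0].argmin()];r=c[c[:,0].argmax()];print(l,r)
r0=((213.048,222.662),(48.815,67.099),73.61);P=cv2.boxPoints(r0);print(P)
print(tri(P[3],l),tri(P[1],r))
E
cat > /dev/null
```

```text
clock: 4.65
eef_pos: [0.5637, -0.2751, 0.3734]
tcp_rot: [2.429, 1.99, 0.002]
contact_force: [-0.7, 0.6, -1.3]
width: 0.337
grip_force: 39.8
[211 185] [285 217]
[[173.97469 208.71313]
 [238.347   189.77954]
 [252.12132 236.61087]
 [187.74901 255.54446]]
(array([0.53341593, 0.19392749, 0.0631069 ]), np.float64(0.007027300206404485)) (array([0.7226631 , 0.05448869, 0.00166102]), np.float64(0.012901808695238834))
```

```bash
python3 - <<'E'
from h import *
s=cv2.imread('pics/side0.png');h=cv2.cvtColor(s,cv2.COLOR_BGR2HSV)
m=((h[...,0]>8)&(h[...,0]<25)&(h[...,1]>90)).astype(np.uint8);k=np.zeros_like(m);k[165:228,205:292]=m[165:228,205:292]
c=max(cv2.findContours(k,0,2)[0],key=cv2.contourArea)[:,0]
l=c[c[:,0]<=214];l=l[l[:,1].argmin()];r=c[c[:,0]>=284];r=r[r[:,1].argmin()];print(l,r)
P=cv2.boxPoints(((213.048,222.662),(48.815,67.099),73.61))
print(tri(P[3],l),tri(P[1],r),tri(P[2],(247,204)))
E
python3 -m pendant '[[0.7,4.4,0,0,0,0,0],[0.7,4.4,0,0,0,0,0],[0.7,4.4,0,0,0,0,0],[0.7,4.4,0,0,0,0,0],[0.7,4.4,0,0,0,0,0],[0.7,4.4,0,0,0,0,0],[0.7,4.4,0,0,0,0,0],[0.7,4.4,0,0,0,0,0]]'
python3 -m pendant '[[0.7,4.4,0,0,0,0,0],[0,0,0,0,0,0,0],[0,0,0,0,0,0,0],[0,0,0,0,0,0,0]]'
```

```text
[213 183] [284 177]
(array([0.53657675, 0.19259726, 0.06943903]), np.float64(0.001016769472158124)) (array([0.71384229, 0.04508016, 0.12458178]), np.float64(0.004890117834609077)) (array([0.59612851, 0.00882893, 0.07635831]), np.float64(0.016165319457082074))
clock: 5.45
eef_pos: [0.6192, 0.0788, 0.3711]
tcp_rot: [-2.43, -1.99, 0.003]
contact_force: [0.3, -0.7, -0.8]
width: 0.342
grip_force: 39.8
clock: 5.85
eef_pos: [0.6264, 0.1197, 0.3716]
tcp_rot: [-2.432, -1.989, 0.003]
contact_force: [-0.2, -0.7, -0.8]
width: 0.337
grip_force: 39.8
```

Run:
```python
from h import *
im=arm.camera('wrist');cv2.imwrite('pics/w2.png',im[:,:,::-1])
```

```text
(no output)
```

View pics/w2.png

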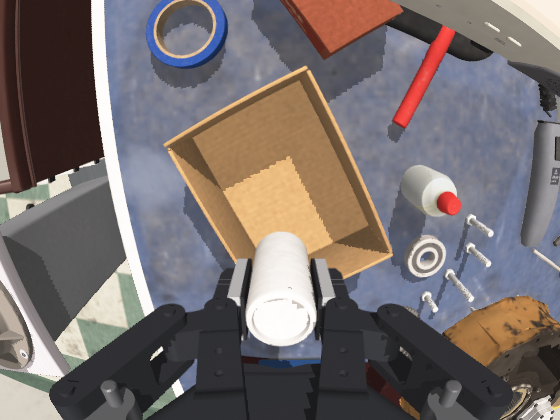

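The wrist view shows the pin held straight at (278,290), with the empty carton directly beneath it. The tape (187,30), glue (430,190) and bearing (426,256) are clear of the path. Lowering now.

```bash
python3 -m pendant '[[0.2,0,-4.5,0,0,0,0],[0,0,-4.5,0,0,0,0],[0,0,-4.5,0,0,0,0],[0,0,-2.9,0,0,0,0],[0,0,0,0,0,0,0],[0,0,0,0,0,0,0]]'
python3 -m pendant '[[0,0,0,0,0,0,0.42],[0,0,0,0,0,0,0.5],[0,0,0,0,0,0,0.6],[0,0,0,0,0,0,0.6],[0,0,0,0,0,0,0.6],[0,0,0,0,0,0,0.6]]'
```

```text
clock: 6.5
eef_pos: [0.629, 0.1196, 0.2092]
tcp_rot: [2.432, 1.988, -0.001]
contact_force: [0.7, 0.1, -0.3]
width: 0.333
grip_force: 39.8
clock: 7.1
eef_pos: [0.6287, 0.1208, 0.2086]
tcp_rot: [-2.43, -1.991, -0.0]
contact_force: [-0.6, 0.3, -0.2]
width: 0.599
grip_force: 0.0
```

```bash
python3 -m pendant '[[0,0,2,0,0,0,0.6],[0,0,3,0,0,0,0.6],[0,0,4.5,0,0,0,0.6],[0,0,4.5,0,0,0,0.6],[0,0,4.5,0,0,0,1],[0,0,0,0,0,0,1],[0,0,0,0,0,0,1]]'
python3 - <<'E'
from h import *
c=arm.get_calibration('wrist');im=arm.camera('wrist');cv2.imwrite('pics/w3.png',im[:,:,::-1]);np.save('w3.npy',c['pose'])
E
```

```text
clock: 7.8
eef_pos: [0.6287, 0.1209, 0.3944]
tcp_rot: [2.43, 1.991, 0.003]
contact_force: [0.1, 0.3, -0.4]
width: 1.004
grip_force: 0.0
```

View pics/w3.png

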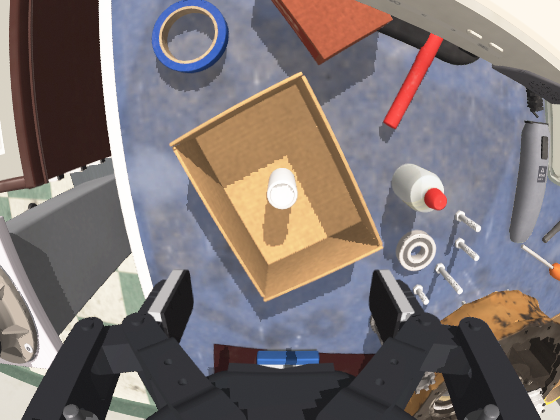

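The pin stands upright in the middle of the carton at (281,190), released. Now I'll go to the grip, turning +90°.

```bash
python3 -m pendant '[[-0.4,-2.5,0,0,0,7.5,1],[-0.4,-2.5,0,0,0,7.5,1],[-0.4,-2.5,0,0,0,7.5,1],[-0.4,-2.5,0,0,0,7.5,1],[-0.4,-2.5,0,0,0,7.5,1],[-0.4,-2.5,0,0,0,7.5,1],[-0.4,-2.5,0,0,0,7.5,1],[-0.4,-2.5,0,0,0,7.5,1]]'
python3 -m pendant '[[-0.4,-2.5,0,0,0,7.5,1],[-0.4,-2.5,0,0,0,7.5,1],[-0.4,-2.5,0,0,0,7.5,1],[-0.5,-2.5,0,0,0,7.5,1],[0,0,0,0,0,0,1],[0,0,0,0,0,0,1]]'
python3 - <<'E'
from h import *
from scipy.spatial.transform import Rotation as R
c=arm.get_calibration('wrist');im=arm.camera('wrist')[:,:,::-1];cv2.imwrite('pics/w4.png',im);np.save('w4.npy',c['pose'])
o=arm.get_obs();print(o['eef_pos'],R.from_rotvec(o['tcp_rot']).as_matrix()[:,1])
E
```

```text
clock: 8.65
eef_pos: [0.5961, -0.08, 0.3918]
tcp_rot: [-1.101, -2.94, 0.002]
contact_force: [0.5, -0.4, -0.2]
width: 1.0
grip_force: 0.0
clock: 9.25
eef_pos: [0.5793, -0.1796, 0.3922]
tcp_rot: [-0.315, -3.124, -0.0]
contact_force: [0.9, 1.4, -0.1]
width: 1.001
grip_force: 0.0
[ 0.57959677 -0.17873246  0.39232529] [1.98660678e-01 9.80068327e-01 9.16888364e-05]
```

View pics/w4.png

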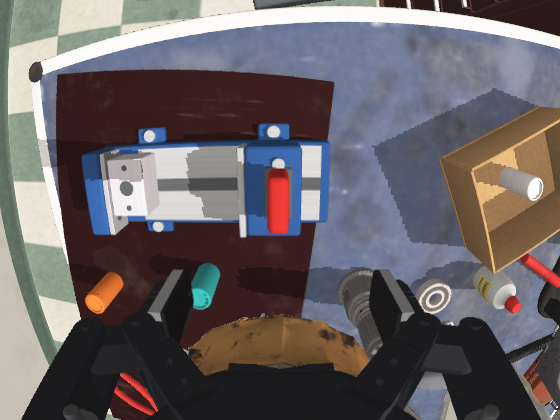

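The grip at (278,200) is centred between the fingers, the blank is at (127,185), and the pin is in the carton at (525,185). Checking the grip's position and height.

```bash
python3 - <<'E'
from h import *
T=np.load('w4.npy');im=cv2.imread('pics/w4.png');h=cv2.cvtColor(im,cv2.COLOR_BGR2HSV)
m=(((h[...,0]<6)|(h[...,0]>174))&(h[...,1]>170)&(h[...,2]>90)).astype(np.uint8);m[:150]=0;m[245:]=0;m[:,:255]=0;m[:,300:]=0
c=max(cv2.findContours(m,0,2)[0],key=cv2.contourArea);print(cv2.boundingRect(c))
u,v,w,hh=cv2.boundingRect(c)
print(wplane(T,u+w/2,v+hh-4,.1095),wplane(T,u+w/2,v+hh/2,.105))
# height: y of grip from three views, ray intersection in wrist1/wrist4 of centre
A=np.load('w1.npy');o,d=wray(A,279,98);o2,d2=wray(T,u+w/2,v+hh/2)
s=np.linalg.lstsq(np.c_[d,-d2],o2-o,rcond=None)[0];print(o+d*s[0],o2+d2*s[1])
E
python3 -m pendant '[[0,-0.2,-4,0,0,0,1],[0,0,-4.5,0,0,0,1],[0,0,-2,0,0,0,1],[0,0,0,0,0,0,1],[0,0,0,0,0,0,1]]'
```

```text
(267, 169, 22, 65)
[ 0.59750335 -0.18696746  0.1095    ] [ 0.5745985  -0.18225874  0.105     ]
[ 0.57861778 -0.18325739  0.09118395] [ 0.57863052 -0.18321733  0.09118489]
clock: 9.8
eef_pos: [0.5801, -0.1805, 0.2887]
tcp_rot: [-0.311, -3.126, 0.0]
contact_force: [0.1, -0.7, 0.8]
width: 1.0
grip_force: 0.0
```

```bash
python3 -m pendant '[[0,-0.2,-2,0,0,0,1],[0,0,-1.5,0,0,0,1],[0,0,0,0,0,0,1],[0,0,0,0,0,0,0.5],[0,0,0,0,0,0,0],[0,0,0,0,0,0,0]]' 40
python3 -m pendant '[[0,0,0,0,0,0,0],[0,0,0,0,0,0,0],[0,0,0,0,0,0,0],[0,0,0,0,0,0,0],[0,0,0,0,0,0,0],[0,0,0,0,0,0,0]]'
```

```text
clock: 10.4
eef_pos: [0.5799, -0.1832, 0.2543]
tcp_rot: [0.311, 3.125, -0.0]
contact_force: [-0.7, 0.9, -0.7]
width: 0.516
grip_force: 0.0
clock: 11.0
eef_pos: [0.5798, -0.1832, 0.2539]
tcp_rot: [0.311, 3.126, 0.0]
contact_force: [-1.5, 0.6, 6.2]
width: 0.207
grip_force: 39.6
```

```bash
python3 -m pendant '[[-0.2,-1,0,0,0,0,0],[-0.3,-1.5,0,0,0,0,0],[-0.3,-1.5,0,0,0,0,0],[-0.3,-1.5,0,0,0,0,0],[-0.3,-1.5,0,0,0,0,0],[-0.2,-1,0,0,0,0,0],[0,0,0,0,0,0,0],[0,0,0,0,0,0,0]]'
```

```text
clock: 11.8
eef_pos: [0.5634, -0.2639, 0.2539]
tcp_rot: [0.313, 3.126, -0.001]
contact_force: [-5.6, -1.0, 7.9]
width: 0.207
grip_force: 41.8
```

```bash
python3 -m pendant '[[-0.1,-0.5,0,0,0,0,0],[-0.1,-0.5,0,0,0,0,0],[0,0,0,0,0,0,0],[0,0,0,0,0,0,0]]'; python3 -m pendant '[[-0.05,-0.25,0,0,0,0,0],[-0.05,-0.25,0,0,0,0,0],[0,0,0,0,0,0,0],[0,0,0,0,0,0,0]]'
```

```text
clock: 12.2
eef_pos: [0.5615, -0.2734, 0.254]
tcp_rot: [-0.312, -3.126, 0.0]
contact_force: [-4.6, -0.9, 8.6]
width: 0.203
grip_force: 41.8
clock: 12.6
eef_pos: [0.5605, -0.2779, 0.2539]
tcp_rot: [-0.311, -3.126, -0.001]
contact_force: [-4.5, 2.4, 10.5]
width: 0.203
grip_force: 42.1
```

Total travel so far is 0.097. Continuing in 2 mm steps and watching the force.

```bash
for i in 1; do python3 -m pendant '[[-0.04,-0.2,0,0,0,0,0],[0,0,0,0,0,0,0],[0,0,0,0,0,0,0]]'; python3 -m pendant '[[-0.04,-0.2,0,0,0,0,0],[0,0,0,0,0,0,0],[0,0,0,0,0,0,0]]'; done | grep -E 'eef|contact'
```

```text
eef_pos: [0.5606, -0.2785, 0.254]
contact_force: [-5.6, 11.3, 14.8]
eef_pos: [0.5606, -0.2789, 0.2539]
contact_force: [-6.3, 21.4, 19.5]
```

```bash
python3 -m pendant '[[-0.02,-0.1,0,0,0,0,0],[0,0,0,0,0,0,0],[0.05,0.25,0,0,0,0,0],[0,0,0,0,0,0,0]]'; python3 -m pendant '[[0,0,0,0,0,0,0.4],[0,0,0,0,0,0,0.6],[0,0,0,0,0,0,0.7],[0,0,0,0,0,0,0.7],[0,0,0,0,0,0,0.7]]'; python3 -m pendant '[[0,0,2,0,0,0,0.7],[0,0,4,0,0,0,0.7],[0,0,4.5,0,0,0,0.7],[0,0,4,0,0,0,0.7],[0,3,0,0,0,0,1],[0,4,0,0,0,0,1],[0,4,0,0,0,0,1],[0,0,0,0,0,0,1]]'
python3 - <<'E'
from h import *
a=arm.camera('wrist')[:,:,::-1];np.save('w5.npy',arm.get_calibration('wrist')['pose']);t=arm.camera('top')[:,:,::-1];s=arm.camera('side')[:,:,::-1]
cv2.imwrite('pics/w5.png',a);cv2.imwrite('pics/t5.png',t);cv2.imwrite('pics/s5.png',s)
c=np.zeros((600,800,3),np.uint8);c[:300,:400]=cv2.resize(a,(400,300));c[300:,:400]=cv2.resize(t[110:290,150:390],(400,300));c[:,410:]=cv2.resize(s[165:345,185:302],(390,600))
cv2.imwrite('pics/c5.png',c)
E
```

```text
clock: 13.6
eef_pos: [0.5606, -0.2785, 0.2539]
tcp_rot: [-0.308, -3.126, -0.004]
contact_force: [-5.9, 13.7, 16.2]
width: 0.203
grip_force: 42.8
clock: 14.1
eef_pos: [0.5601, -0.2808, 0.2534]
tcp_rot: [-0.311, -3.126, 0.0]
contact_force: [-0.5, -0.3, 0.5]
width: 0.698
grip_force: 0.0
clock: 14.9
eef_pos: [0.5608, -0.1654, 0.3983]
tcp_rot: [-0.301, -3.127, -0.003]
contact_force: [0.1, -1.1, -0.5]
width: 1.006
grip_force: 0.0
```

View pics/c5.png

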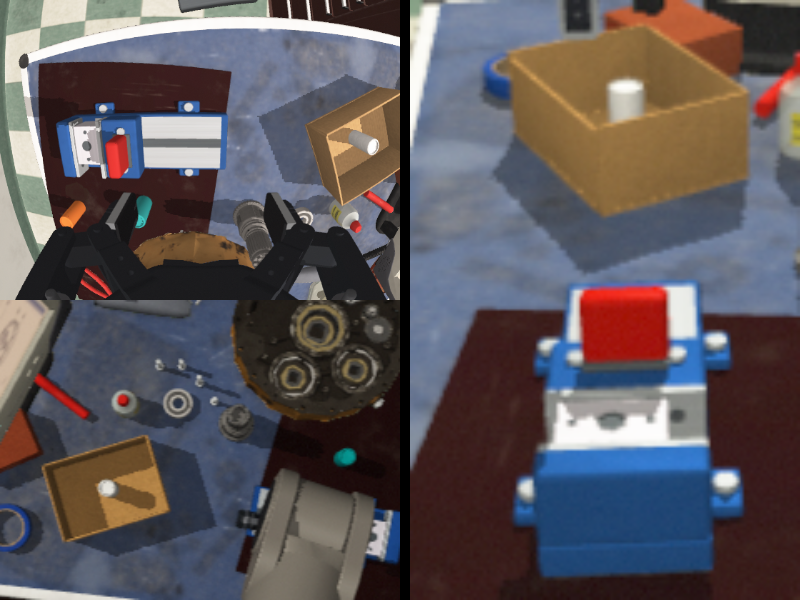

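The pin stands in the carton, the jaw is closed up against the blank, and the bystanders are in place. I'll enlarge the wrist picture to check for slack.

Run:
```python
import cv2
a=cv2.imread('pics/w5.png');cv2.imwrite('pics/c6.png',cv2.resize(a[150:260,75:215],None,fx=5,fy=5,interpolation=cv2.INTER_CUBIC))
```

```text
(no output)
```

View pics/c6.png

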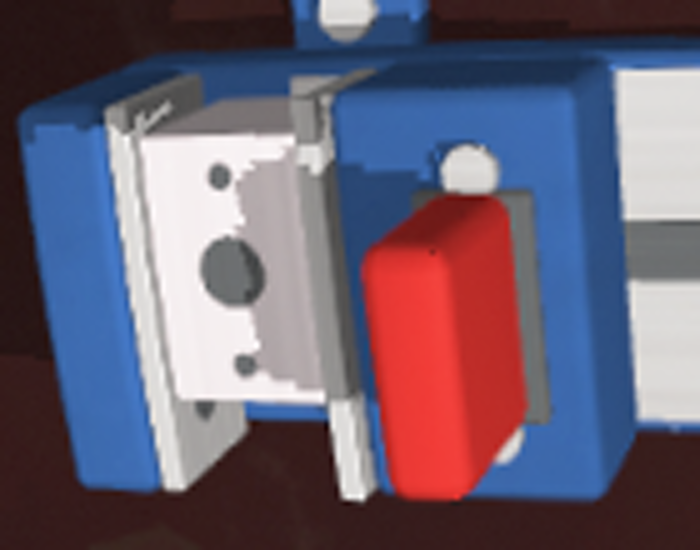

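The blank lies flat with both jaw faces touching it and no visible slack. The jaw stopped dead under about 20 N, at a travel of roughly 0.108–0.110. Handing in.

```bash
python3 -c "
from station import arm
print(arm.sign_off())"
```

```text
the job is handed in; nothing more can be done
None
```

I put the pin upright in the open carton, then slid the jaw up until it held the blank flat against the fixed jaw, and handed the job in at about 15 s of the 51 s; no verdict was reported.

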